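# Start a self-tapping wing screw in a mounting block

### The job

Take the wing-headed self-tapping screw out of the aluminium rack, stand it in the pilot hole of the white mounting block and screw it in clockwise while pushing down firmly along its axis (about 20 to 25 N), so that its teeth bite and it cuts its way in; regrip as often as needed until its steel collar sits fully down on the block, then let go. Never press the tip into the hole with more than 45 N, or the block cracks, and leave the knob-headed screw, the glass dish and the timer where they are.

Things in the scene. Friction and masses are not known exactly. Their poses are not given: they have to be found in the camera images.
- screw_head (a point): Centre of the grey wing of the loose self-tapping screw (120 g). The wing is an upright bar 34 mm long (its x), 10 mm thick (its y: grip across y) and 40 mm tall, from 20 mm below this point (collar top) to 20 mm above; z up the axis. A grey hub, 16 mm in diameter, wraps its lowest 7 mm. The screw stands point down in either pocket of the rack, collar on the rack
- screw_collar (a point): Centre of the underside of the same screw's steel collar (32 mm in diameter, 4 mm thick), 24 mm below the wing's centre; same axes. The screw is home when this point meets mouth
- screw_tip (a point): Centre of the same screw's blunt tip, with three small rounded teeth; 30 mm below the collar's underside and 54 mm below the wing's centre. The threaded steel shank between is 18 mm in diameter
- mouth (a point): Centre of the pilot hole's mouth in the top of the white mounting block's boss; z up along the hole. Hole 20.5 mm in diameter with a 2 mm chamfer. Its depth is not known exactly: when the tip first stands on the bottom, the collar is still 4 to 5.6 mm above the face, and this must be felt
- block: Fixed white plastic mounting block; origin at the centre of its underside, x along its 120 mm side, flange 120 x 84 x 12 mm, boss 52 x 52 mm with its top at 50 mm
- rack: Fixed aluminium screw rack, 60 x 170 x 34 mm on a thin rubber pad, origin at the centre of its underside; pockets 20.5 mm in diameter, 55 mm to either side of the centre along its y
- knob_screw_head (a point): Bystander: a loose screw of the same shank and collar, with a round grey knob (30 mm in diameter, top 64 mm above its tip) in place of the wing, in the other pocket; this point lies on its axis 54 mm above its tip
- petri: Bystander: loose glass dish, 60 mm in diameter, 15 mm tall, origin at the centre of its underside
- timer: Bystander: loose white bench timer, 58 x 64 x 19 mm, origin at the centre of its underside
- pilot_hole: The plastic at the bottom of the block's pilot hole (hidden inside); origin on the hole's axis 30 mm below mouth. The screw cuts in at a push of about 10 to 16 N or more while it slowly turns clockwise seen from above: 2 mm per rad, 0.1 N m, 2 to 2.8 rad in all. Pushing alone does not sink it, turning alone slips. What is cut stays cut. Over 45 N from the tip cracks it
Not all that is in view belongs to the job. What is shaped like the part that bears screw_head but green or red is not meant.

How it is judged (in metres and radians):
On the way:
1. the screw stands in the pilot hole, its collar still above the face (horizontal distance between screw_collar and mouth below 0.004 m and z of screw_collar in the frame of mouth between 0.003 and 0.012 m and angle between screw_collar's own z axis and vertical below 0.12 rad), for 0.1 s.
At the end, for the whole second after the job is handed in: The wing screw is upright (within 0.08 rad) in the pilot hole (within 3 mm of its centre), its collar down on the block's face to within 1.8 mm, and nothing is gripped any more (z of screw_collar in the frame of mouth below 0.0018 m and horizontal distance between screw_collar and mouth below 0.003 m and angle between screw_collar's own z axis and vertical below 0.08 rad and contact force between the fingers and anything else below 0.1 N); the robot touches nothing.
It fails at once if the screw's tip presses on the bottom of the pilot hole with more than 45 N (contact force between screw and pilot_hole above 45 N).
It fails at once if a bystander is shifted (distance of knob_screw_head from where it was at the start of the episode above 0.015 m or distance of any of petri, timer from where it was at the start of the episode above 0.02 m).
It also fails if it takes over 72 s, if anything falls off the work surface, if the arm or the gripper's body presses on something with over 40 N, if the wrist force passes 120 N, or if a joint passes its speed limit or range.

### The arm

A 7-joint arm with a two-finger parallel gripper is mounted at the origin on a cart in front of the work surface, level with it; the furniture and walls round the work are solid. World frame = base frame: x ahead of the robot, y to its left, z up, the work surface at z = 0. Lengths are in mm, angles in rad, forces in N, time in s.
With the tool pointing down it reaches from about 350 to 900 mm from the base axis. Payload 19.9 kg.
Tool frame: the origin (TCP) lies at the very end of the fingers, on their centre line; the grasp point (between the pads) lies 19 mm behind it (bot.grasp_offset is the distance from the TCP to the grasp point, in mm); x points along the fingers, y is the direction in which the jaws open and shut, and the axes are right-handed (so a half turn about x gives the same grasp; the last joint's range is limited). The gripper opens to 85 mm and grips with 20 to 120 N. Pads are 22 mm wide; open, the fingers measure 114 mm over their backs; the gripper's body (76 mm by 85 mm) begins 54 mm behind the grasp point. The pads swing forward as they close: fully open they stand 13 mm farther back than shut.
Start: joints at [-1.23, 0.417, -0.01, 1.614, 0.005, 1.111, -0.053], TCP at [233.438, 579.748, 231.26] pointing down, gripper open.
Joint ranges: [-2.81, 2.81], [-0.39, 2.02], [-1.27, 1.25], [0.06, 2.57], [-1.19, 4.33], [0.19, 2], [-2.82, 2.82]. Speed limits (rad/s): [1.89, 1.89, 2.39, 2.39, 3.01, 3.01, 3.01].

### API

Orientations are given as a unit quaternion [x, y, z, w].
In Python, from cell import bot gives the robot as it stands.
- The arm moves only by the shell command python3 -m handwheel 'ROWS' [OPENING] [FORCE]. ROWS is JSON, a list of rows, each an object with "travel": the shift along the world's x, y, z in m, a list of three; "rotation": the turn, a rotation vector about the world's x, y, z in rad, a list of three. In form: [{"travel": [tx, ty, tz], "rotation": [wx, wy, wz]}, ...]. A call has 1 to 12 rows; each row is the pose to reach, as a shift and turn from the pose measured when the call began; what a row does not reach only later rows make up. A row lasts 1/10 s, in which the tool goes at most 50 mm and 8.59 degrees, less where a joint would pass 70% of its speed; a pose out of reach is approached as far as the arm can. A call with a gripper value outside its range is refused whole. OPENING is the finger opening in m, from 0 to 0.0854, set as the call begins (- or left out, the last holds). The fingers move at their own pace and stop on an object; FORCE is the grip in N (left out, the last holds). Time passes only in rows, so rows that repeat a pose let the fingers close. It gives the time, the measured TCP pose, the force and the opening at its end, in the units of the state.
- bot.read_state(): the state, without advancing time (a new reading comes with each control period).
- bot.read_camera(name): name is "scene" or "top" or "wrist"; returns the picture (420x560x3 uint8, red, green, blue); there is no depth.
- bot.camera_params(name): a dict with "fovy" (degrees; the focal length in pixels is half the picture's height over the tangent of half this angle, whatever the lens; pixels are square), "cx", "cy" (the principal point, pixels), "origin" and "orientation" of the camera in the world. Camera axes: x right, y up, looking along -z (the intrinsics and any distortion apply to the point x, -y, -z); pixel columns grow to the right and rows downward; lengths in mm; the calibration is good to about 2 mm. A picture is of the moment at which its call begins: read the wrist's pose just before it. camera_params takes no time and is no camera call; for the wrist camera it gives the pose at the moment of the call.
- bot.hand_in(): hands the job in, once; it reports no verdict.
The state is a dict: "time_s": time; "joint_pos": joint angles; "dq": joint speeds; "effort": joint torques, N m; "tool_pos": TCP position; "orientation": TCP orientation; "wrist_force": force on the tool from outside, world axes, zero at the start; "ft_torque": the same for the moment, N m; "width": opening from 0.0 (shut) to 1.0 (fully open).
Only numpy, scipy, OpenCV 4.12 (cv2) and the standard library are available. Lean on these libraries where they do the work, as an engineer would, in place of code of your own. Each camera call takes 0.05 s, during which the arm holds its last target. There are 200 camera calls.

## Working session

There is one attempt and no reset: what is moved stays moved. The work goes in short steps, Python scripts to look and compute and a shell command to move; the robot and the scene stay as the last step left them, time stands still between calls to the robot, and variables do not carry over. Pictures are saved under pics/ and viewed, about 8 in all and at most 12, crops included, and the job is handed in when it is done.

```bash
ls; mkdir -p pics; python3 - <<'E'
from cell import bot
import cv2,json
print(bot.read_state())
for n in("scene","top","wrist"):
    print(n,bot.camera_params(n))
    cv2.imwrite(f"pics/{n}0.png",bot.read_camera(n)[:,:,::-1])
E
```

```text
pics
{'time_s': 0.0, 'joint_pos': array([-1.22950058,  0.41796156, -0.01029664,  1.61416891,  0.00470688,
        1.1107368 , -0.05302875]), 'dq': array([-0.0016272 ,  0.00026392, -0.00012165, -0.00045651, -0.00051974,
       -0.0002883 ,  0.00156913]), 'effort': array([-8.49249518e-04, -8.64475179e+01,  6.78384975e-01, -4.34888327e+01,
        1.90480339e-02,  7.51344633e-03,  8.45864861e-05]), 'tool_pos': array([233.32960968, 579.42811921, 230.67028035]), 'orientation': array([ 0.13408233,  0.69424134, -0.13496165,  0.69414425]), 'wrist_force': array([-0.51041986, -0.30436901, -0.02365403]), 'ft_torque': array([ 0.05309079, -0.00924769,  0.00976687]), 'width': 0.9995841909648095}
scene {'fovy': 45.01547755962049, 'cx': 276.83336129855303, 'cy': 208.1443342984938, 'origin': array([  48.52314325, -263.4082101 ,  658.61939546]), 'orientation': array([ 0.33672371, -0.17457754, -0.42171107,  0.82358946])}
top {'fovy': 50.931935067246094, 'cx': 283.5019276599363, 'cy': 206.77613256642408, 'origin': array([421.19663271,  45.80364777, 899.60919918]), 'orientation': array([-0.06259767,  0.05455908,  0.71011575, -0.69917126])}
wrist {'fovy': 65.10161843814137, 'cx': 282.8916480710303, 'cy': 208.13185636614938, 'origin': array([166.63677075, 606.8502589 , 373.23104823]), 'orientation': array([-0.11899863, -0.07952264,  0.55374548,  0.8202935 ])}
```

View pics/top0.png

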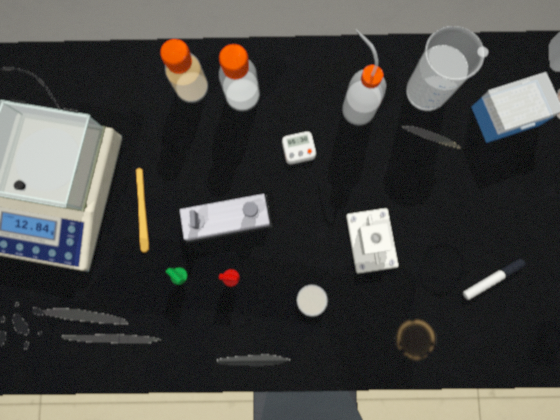

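View pics/scene0.png

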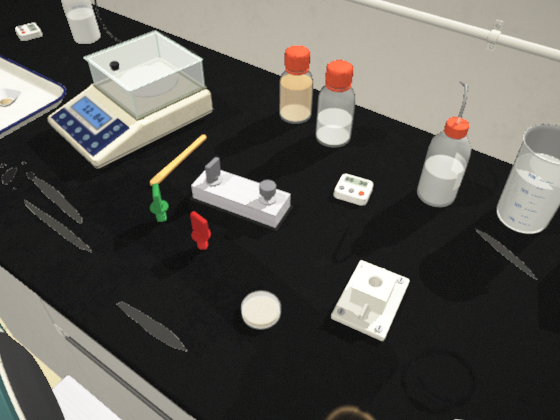

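The top view shows the aluminium rack at (225,217), with a grey wing at (196,217) and a round knob at (250,210). The white block's hole is at (376,238), the dish at (312,300) and the timer at (299,148). There are three wing-shaped candidates: grey (196,217), green (177,275) and red (230,278). The grey one in the rack fits, since green and red are excluded. I'll confirm that in an enlarged crop.

```bash
cat > h.py <<'E'
import numpy as np, cv2
from scipy.spatial.transform import Rotation as R
def ray(p,u,v):
    f=210/np.tan(np.radians(p["fovy"])/2)
    d=R.from_quat(p["orientation"]).apply([(u-p["cx"])/f,-(v-p["cy"])/f,-1])
    return p["origin"],d/np.linalg.norm(d)
def plane(p,u,v,z):
    o,d=ray(p,u,v); return o+d*(z-o[2])/d[2]
def tri(r1,r2):
    (a,d),(b,e)=r1,r2
    s=np.linalg.lstsq(np.c_[d,-e],b-a,rcond=None)[0]
    P,Q=a+s[0]*d,b+s[1]*e
    return (P+Q)/2,np.linalg.norm(P-Q)
def proj(p,X):
    f=210/np.tan(np.radians(p["fovy"])/2)
    c=R.from_quat(p["orientation"]).inv().apply(np.asarray(X)-p["origin"])
    return p["cx"]+f*c[0]/-c[2],p["cy"]-f*c[1]/-c[2]
E
python3 - <<'E'
import cv2,numpy as np
t=cv2.imread("pics/top0.png");s=cv2.imread("pics/scene0.png")
f=lambda im,x,y,w,h:cv2.resize(im[y:y+h,x:x+w],(400,300),interpolation=cv2.INTER_CUBIC)
cv2.imwrite("pics/c1.png",np.vstack([np.hstack([f(t,175,182,100,75),f(s,185,145,112,84)]),np.hstack([f(t,333,203,80,60),f(s,320,255,100,75)])]))
E
```

```text
(no output)
```

View pics/c1.png

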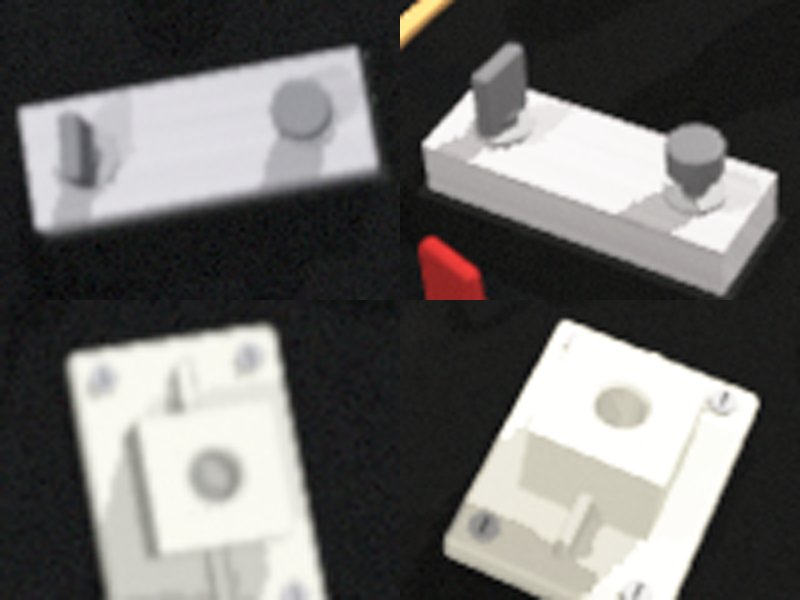

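The crop confirms the target: the grey wing at the left of the rack is an upright bar, and the right-hand pocket holds the round knob. Wing top centre is about top (193.5,219) and scene (213,163.5). The hole is at top (376,237.8) and scene (375.5,281.8).

```bash
python3 - <<'E'
from cell import bot
from h import *
t,s=bot.camera_params("top"),bot.camera_params("scene")
for n,a,b,z in(("wingtop",(193.5,219),(213,163.5),78),("mouth",(376,237.8),(375.5,281.8),50)):
    print(n,tri(ray(t,*a),ray(s,*b)),plane(t,*a,z),plane(s,*b,z))
g=cv2.cvtColor(cv2.imread("pics/top0.png"),cv2.COLOR_BGR2GRAY)
for n,(x,y,w,h),z in(("rack",(170,185,110,65),36),("block",(335,200,75,80),12)):
    m=np.zeros_like(g);m[y:y+h,x:x+w]=(g[y:y+h,x:x+w]>80)*255
    c=max(cv2.findContours(m,0,2)[0],key=cv2.contourArea)
    q=np.array([plane(t,*p,z)[:2] for p in c[:,0].astype(float)],np.float32)
    print(n,cv2.minAreaRect(q))
for n,p in(("petri",(312,300)),("timer",(299,148)),("knob",(250,210)),("w1",(190,211)),("w2",(197.5,227.5)),("red",(230,278)),("green",(177,275))): print(n,plane(t,*p,20 if n in("petri","timer") else 78))
E
```

```text
wingtop (array([538.30441735, 224.22605759,  77.83341539]), np.float64(0.03109060153351638)) [538.27053032 224.201711    78.        ] [538.17334629 224.07371678  78.        ]
mouth (array([ 499.74638514, -122.51190614,   48.65771093]), np.float64(1.2832529604900687)) [ 499.98200476 -122.7944913    50.        ] [ 498.30653819 -122.33252305   50.        ]
rack ((548.068359375, 172.75225830078125), (66.73173522949219, 173.93226623535156), 9.64273452758789)
block ((499.84503173828125, -121.58277893066406), (123.487060546875, 87.88465118408203), 7.611903190612793)
petri [383.1255402    1.81018769  20.        ]
timer [691.2241346   20.93267697  20.        ]
knob [553.69730119 117.53959649  78.        ]
w1 [553.65604443 231.13316401  78.        ]
w2 [522.0201609  216.35461473  78.        ]
red [427.42337781 154.66656721  78.        ]
green [434.3224257  252.74503626  78.        ]
```

```bash
python3 - <<'E'
from cell import bot
from h import *
s=bot.read_state();r=R.from_quat(s["orientation"]).as_matrix()
print(r.round(3),np.degrees(np.arctan2(r[1,1],r[0,1])))
print(np.array([538,224,230])-s["tool_pos"])
w=bot.camera_params("wrist");print(R.from_quat(w["orientation"]).as_matrix().round(3), r.T@(w["origin"]-s["tool_pos"]))
E
```

```text
[[-0.     0.374  0.928]
 [-0.001  0.928 -0.374]
 [-1.    -0.001  0.   ]] 68.06723934869828
[ 304.64579761 -355.51900827   -0.79688181]
[[ 0.374 -0.89  -0.262]
 [ 0.927  0.358  0.107]
 [-0.001 -0.283  0.959]] [-142.52477983    0.32227442  -72.08550309]
```

```bash
python3 -m handwheel '[{"travel":[0.02,-0.045,0],"rotation":[0,0,0]},{"travel":[0.035,-0.09,0],"rotation":[0,0,0]},{"travel":[0.05,-0.14,0],"rotation":[0,0,0.1]},{"travel":[0.07,-0.185,0],"rotation":[0,0,0.2]},{"travel":[0.085,-0.23,0],"rotation":[0,0,0.3]},{"travel":[0.11,-0.27,0],"rotation":[0,0,0.4]},{"travel":[0.15,-0.3,0],"rotation":[0,0,0.5]},{"travel":[0.19,-0.32,0],"rotation":[0,0,0.6]},{"travel":[0.23,-0.335,0],"rotation":[0,0,0.7]},{"travel":[0.27,-0.35,-0.01],"rotation":[0,0,0.8]},{"travel":[0.305,-0.356,-0.03],"rotation":[0,0,0.82]},{"travel":[0.305,-0.356,-0.05],"rotation":[0,0,0.82]}]' 0.06 60
python3 -m handwheel '[{"travel":[0,0,0],"rotation":[0,0,0]},{"travel":[0,0,0],"rotation":[0,0,0]}]'
python3 - <<'E'
from cell import bot
from h import *
s=bot.read_state();r=R.from_quat(s["orientation"]).as_matrix()
print(s["tool_pos"],s["joint_pos"],np.degrees(np.arctan2(r[1,1],r[0,1])))
print(bot.camera_params("wrist"))
cv2.imwrite("pics/w1.png",bot.read_camera("wrist")[:,:,::-1])
E
```

```text
time_s: 1.35
tool_pos: [542.0, 221.2, 179.8]
orientation: [-0.153, 0.69, 0.152, 0.691]
wrist_force: [-1.1, -0.0, -0.4]
width: 0.703
time_s: 1.55
tool_pos: [541.9, 221.0, 179.8]
orientation: [-0.153, 0.69, 0.151, 0.691]
wrist_force: [0.2, 0.8, 0.6]
width: 0.697
[541.89428346 220.971826   179.83150295] [-0.56401566  0.40251071  0.1561624   1.77090455 -0.0706831   0.97344951
  1.62421461] 114.85427033725212
{'fovy': 65.10161843814137, 'cx': 282.8916480710303, 'cy': 208.13185636614938, 'origin': array([476.42300522, 191.38257578, 322.32890429]), 'orientation': array([-0.07824631, -0.11984007,  0.83398275,  0.53290586])}
```

View pics/w1.png

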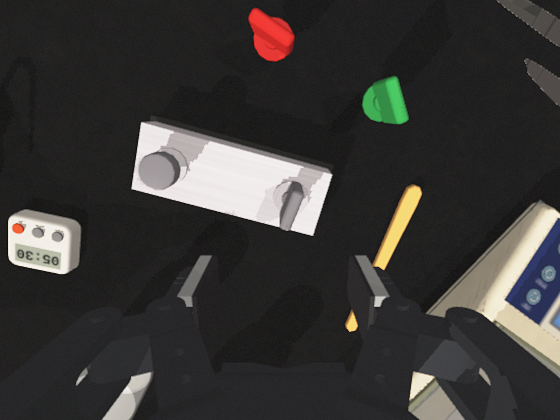

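The wrist view shows the wing at about (291,207), the knob at (160,168), and nothing in the way of the fingers. I'll enlarge the wing to get its edges.

```bash
python3 - <<'E'
import cv2
i=cv2.imread("pics/w1.png")[170:245,250:350]
cv2.imwrite("pics/c2.png",cv2.resize(i,(800,600),interpolation=cv2.INTER_CUBIC))
E
```

```text
(no output)
```

View pics/c2.png

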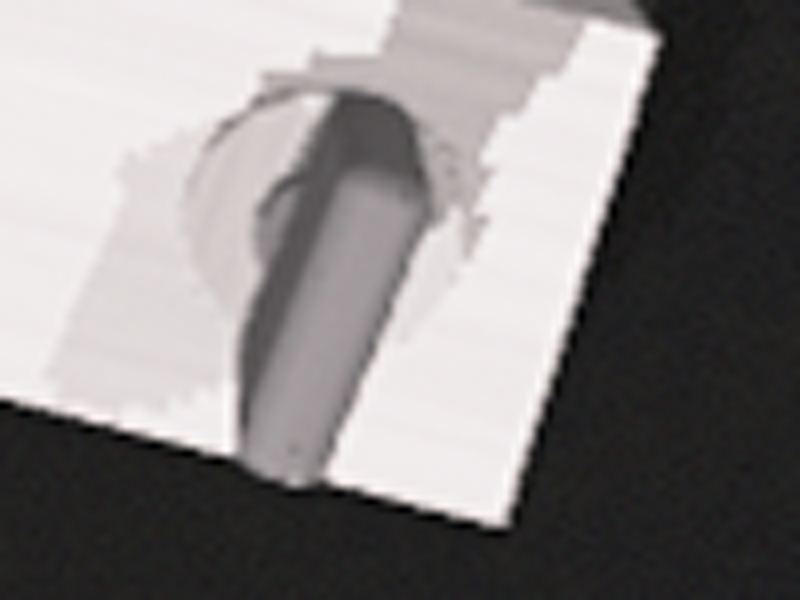

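The wing's top face has corners at crop (335,175), (428,205), (322,480) and (243,460).

```bash
python3 - <<'E'
from cell import bot
from h import *
w=bot.camera_params("wrist")
c=np.array([[335,175],[428,205],[322,480],[243,460]])/8+[250,170]-.4
P=np.array([plane(w,*p,78)[:2] for p in c]);print(P,P.mean(0))
m1=(P[0]+P[1])/2-(P[2]+P[3])/2
print("len",np.linalg.norm(m1),np.degrees(np.arctan2(m1[1],m1[0])),"thick",np.linalg.norm(P[0]-P[1]),np.linalg.norm(P[2]-P[3]))
for a,b in((0,3),(1,2)): d=P[a]-P[b];print(np.degrees(np.arctan2(d[1],d[0])))
s=bot.read_state();print(s["tool_pos"])
E
```

```text
[[527.74485453 222.06013405]
 [526.66489088 231.4184177 ]
 [556.34796035 234.14305097]
 [557.73246572 226.17042097]] [542.12254287 228.44800592]
len 30.030427335923314 -173.46558913686306 thick 9.420392471275708 8.091951812347036
-172.19532049087368
-174.75546986192327
[541.93935078 221.4962024  180.57559741]
```

```bash
python3 -m handwheel '[{"travel":[0,0.002,-0.02],"rotation":[0,0,-0.1]},{"travel":[-0.001,0.004,-0.035],"rotation":[0,0,-0.2]},{"travel":[-0.002,0.005,-0.05],"rotation":[0,0,-0.3]},{"travel":[-0.002,0.005,-0.05],"rotation":[0,0,-0.31]},{"travel":[-0.002,0.005,-0.05],"rotation":[0,0,-0.31]},{"travel":[-0.002,0.005,-0.05],"rotation":[0,0,-0.31]}]'
python3 - <<'E'
from cell import bot
from h import *
s=bot.read_state();r=R.from_quat(s["orientation"]).as_matrix()
w=bot.camera_params("wrist")
print(s["tool_pos"],np.degrees(np.arctan2(r[1,1],r[0,1])))
im=bot.read_camera("wrist")[:,:,::-1];cv2.imwrite("pics/w2.png",im)
print(proj(w,s["tool_pos"]))
u,v=map(int,proj(w,[541,227,78]));print(u,v)
cv2.imwrite("pics/c3.png",cv2.resize(im[v-60:v+60,u-80:u+80],(800,600),interpolation=cv2.INTER_CUBIC))
E
```

```text
time_s: 2.2
tool_pos: [540.4, 226.8, 132.0]
orientation: [-0.045, 0.704, 0.044, 0.707]
wrist_force: [0.1, -0.3, 0.4]
width: 0.7
[540.42600606 226.84494741 132.03400202] 97.27973746607914
(np.float64(282.3809197565281), np.float64(268.10738153291044))
282 229
```

View pics/c3.png

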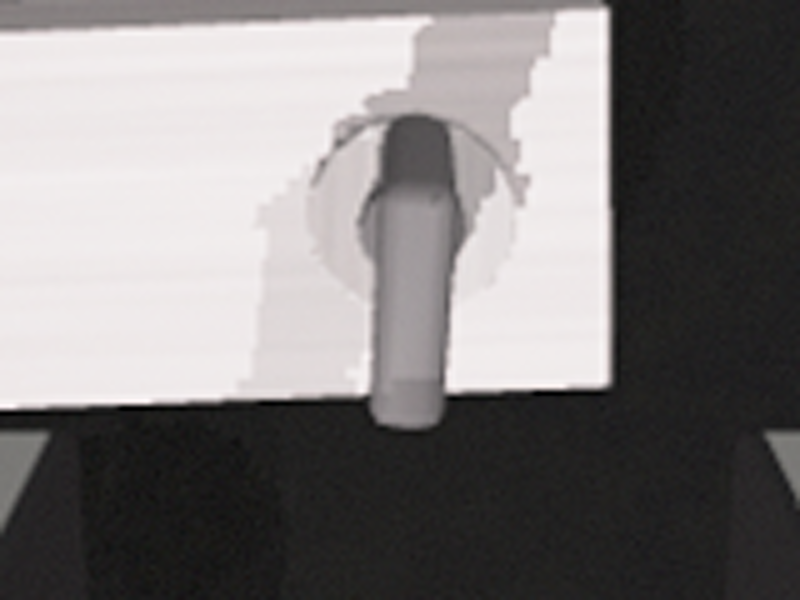

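The wing top runs from crop (417,188) to (407,425), sits between the fingers, and is nearly aligned with them.

```bash
python3 - <<'E'
from cell import bot
from h import *
w=bot.camera_params("wrist")
f=lambda x,y:plane(w,202+x/5-.4,169+y/5-.4,78)[:2]
a,b=f(417,188),f(407,428);l,r=f(377,300),f(452,300);d=a-b
print(a,b,(a+b)/2,np.linalg.norm(d),np.degrees(np.arctan2(*d[::-1])),(l+r)/2,np.linalg.norm(l-r))
s=f(307,215),f(518,215);k=lambda x,y:plane(w,202+x/5-.4,169+y/5-.4,38)[:2]
print("collar",(k(307,215)+k(518,215))/2,np.linalg.norm(k(307,215)-k(518,215)),k(412,113))
E
```

```text
[525.31209462 226.28614666] [557.68483536 229.12973083] [541.49846499 227.70793874] 32.49738934599239 -174.98008906550953 [540.02698319 227.85405486] 9.509840220050839
collar [541.1631917  227.81013045] 31.711932690940223 [525.54198191 225.7461564 ]
```

```bash
python3 -m handwheel '[{"travel":[0.001,0.001,-0.02],"rotation":[0,0,-0.04]},{"travel":[0.001,0.001,-0.04],"rotation":[0,0,-0.04]},{"travel":[0.001,0.001,-0.06],"rotation":[0,0,-0.04]},{"travel":[0.001,0.001,-0.075],"rotation":[0,0,-0.04]},{"travel":[0.001,0.001,-0.08],"rotation":[0,0,-0.04]},{"travel":[0.001,0.001,-0.08],"rotation":[0,0,-0.04]},{"travel":[0.001,0.001,-0.08],"rotation":[0,0,-0.04]}]'
python3 -m handwheel '[{"travel":[0,0,0],"rotation":[0,0,0]},{"travel":[0,0,0],"rotation":[0,0,0]},{"travel":[0,0,0],"rotation":[0,0,0]},{"travel":[0,0,0],"rotation":[0,0,0]},{"travel":[0,0,0],"rotation":[0,0,0]},{"travel":[0,0,0],"rotation":[0,0,0]},{"travel":[0,0,0],"rotation":[0,0,0]},{"travel":[0,0,0],"rotation":[0,0,0]}]' 0 90
```

```text
time_s: 2.95
tool_pos: [541.9, 227.9, 52.7]
orientation: [-0.031, 0.705, 0.03, 0.708]
wrist_force: [1.2, -0.9, 0.7]
width: 0.702
time_s: 3.75
tool_pos: [542.1, 228.0, 53.2]
orientation: [-0.031, 0.705, 0.03, 0.708]
wrist_force: [-1.7, -0.2, 7.2]
width: 0.098
```

```bash
python3 -m handwheel '[{"travel":[0,0,0.02],"rotation":[0,0,0]},{"travel":[0,0,0.05],"rotation":[0,0,0]},{"travel":[0,0,0.08],"rotation":[0,0,0]},{"travel":[0,0,0.11],"rotation":[0,0,0]},{"travel":[0,0,0.11],"rotation":[0,0,0]}]'
python3 -m handwheel '[{"travel":[-0.001,-0.02,0],"rotation":[0,0,0]},{"travel":[-0.002,-0.05,0],"rotation":[0,0,0]},{"travel":[-0.005,-0.09,0],"rotation":[0,0,0]},{"travel":[-0.008,-0.13,0],"rotation":[0,0,0]},{"travel":[-0.011,-0.17,0],"rotation":[0,0,0]},{"travel":[-0.014,-0.21,0],"rotation":[0,0,0]},{"travel":[-0.017,-0.25,0],"rotation":[0,0,0]},{"travel":[-0.02,-0.29,0],"rotation":[0,0,0]},{"travel":[-0.022,-0.32,0],"rotation":[0,0,0]},{"travel":[-0.022,-0.35,0],"rotation":[0,0,0]},{"travel":[-0.022,-0.35,0],"rotation":[0,0,0]},{"travel":[-0.022,-0.35,0],"rotation":[0,0,0]}]'
python3 - <<'E'
from cell import bot
from h import *
s=bot.read_state();r=R.from_quat(s["orientation"]).as_matrix()
w=bot.camera_params("wrist")
print(s["tool_pos"],s["width"],s["joint_pos"],s["wrist_force"],np.degrees(np.arctan2(r[1,1],r[0,1])))
np.save("w3.npy",w,allow_pickle=True)
im=bot.read_camera("wrist")[:,:,::-1];cv2.imwrite("pics/w3.png",im)
cv2.imwrite("pics/c4.png",cv2.resize(im[120:300,163:403],(800,600),interpolation=cv2.INTER_CUBIC))
print(proj(w,[499.7,-122.5,50]))
E
```

```text
time_s: 4.25
tool_pos: [543.8, 228.6, 167.1]
orientation: [-0.03, 0.703, 0.031, 0.71]
wrist_force: [0.6, 0.1, -0.7]
width: 0.099
time_s: 5.45
tool_pos: [521.4, -121.7, 166.6]
orientation: [-0.029, 0.703, 0.031, 0.71]
wrist_force: [0.6, 1.0, -1.6]
width: 0.095
[ 521.40831888 -121.66328687  166.56790586] 0.09457557782981049 [-0.12128454  0.34328027  0.35703639  1.9159453  -0.15601481  0.90019863
  1.96885431] [ 0.61030201  0.97113845 -1.64778234] 94.87587957573498
(np.float64(283.64910202813456), np.float64(175.32236496103243))
```

View pics/c4.png

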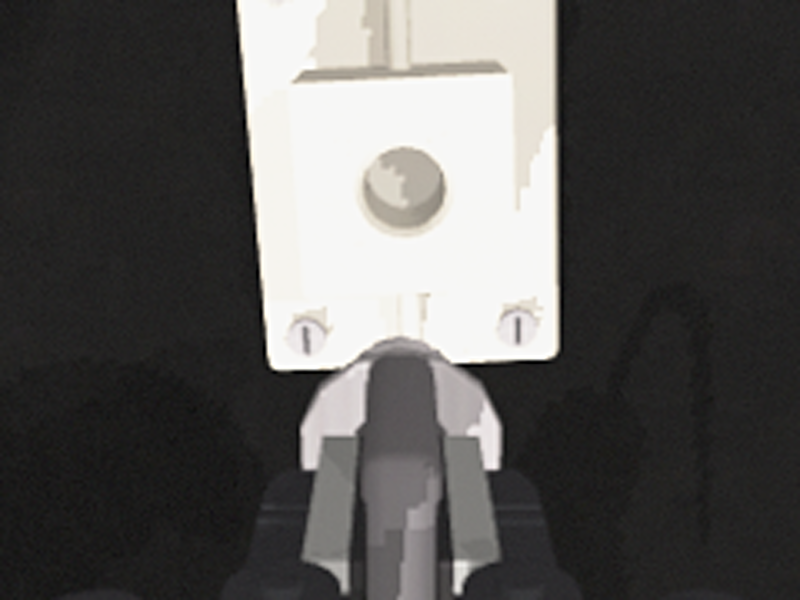

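The hole centre is at crop (403.5,190), and boss width and hole size match the expected scale. The gripped screw's collar spans x 300–502, with its far edge at (400,338).

```bash
python3 - <<'E'
from cell import bot
from h import *
w=np.load("w3.npy",allow_pickle=True).item()
k=lambda x,y,z:plane(w,163+x*.3-.35,120+y*.3-.35,z)
print("mouth",k(403.5,190,49),k(403.5,190,50))
for z in(149,151,153):
  l,r=k(300,445,z),k(502,445,z)
  print(z,"collar w",np.linalg.norm(l-r),(l+r)/2,"far edge",k(400,339,z))
print("wingtop far end",[k(400,455,166.6+d) for d in(24,28)])
s=bot.read_state();print(s["tool_pos"],R.from_quat(s["orientation"]).as_matrix().round(3))
E
```

```text
mouth [ 500.96996663 -122.3470957    49.        ] [ 500.76757507 -122.36800324   50.        ]
149 collar w 32.039976362245866 [ 521.70190851 -121.33061565  149.        ] far edge [ 503.98259462 -122.99025759  149.        ]
151 collar w 31.63803507113225 [ 520.78314324 -121.41141096  151.        ] far edge [ 503.28611801 -123.05023271  151.        ]
153 collar w 31.236093780018592 [ 519.86437796 -121.49220627  153.        ] far edge [ 502.58964141 -123.11020782  153.        ]
wingtop far end [array([ 503.87969111, -123.02135114,  190.6       ]), array([ 501.99843171, -123.18259573,  194.6       ])]
[ 521.60425574 -120.80233626  166.62617563] [[ 0.009 -0.087  0.996]
 [ 0.003  0.996  0.087]
 [-1.     0.002  0.009]]
```

```bash
python3 -m handwheel '[{"travel":[-0.01,-0.0005,0],"rotation":[-0.003,0.009,0]},{"travel":[-0.019,-0.001,-0.01],"rotation":[-0.003,0.009,0]},{"travel":[-0.019,-0.001,-0.03],"rotation":[-0.003,0.009,0]},{"travel":[-0.019,-0.001,-0.05],"rotation":[-0.003,0.009,0]},{"travel":[-0.019,-0.001,-0.06],"rotation":[-0.003,0.009,0]},{"travel":[-0.019,-0.001,-0.06],"rotation":[-0.003,0.009,0]},{"travel":[-0.019,-0.001,-0.06],"rotation":[-0.003,0.009,0]}]' - 120
python3 -m handwheel '[{"travel":[0,0,-0.002],"rotation":[0,0,0]},{"travel":[0,0,-0.005],"rotation":[0,0,0]},{"travel":[0,0,-0.008],"rotation":[0,0,0]},{"travel":[0,0,-0.011],"rotation":[0,0,0]},{"travel":[0,0,-0.011],"rotation":[0,0,0]}]'
python3 -c "
from cell import bot
s=bot.read_state();print(s['tool_pos'],s['wrist_force'],s['ft_torque'])"
```

```text
time_s: 6.2
tool_pos: [502.6, -121.7, 106.9]
orientation: [-0.031, 0.706, 0.03, 0.706]
wrist_force: [0.6, -0.4, -0.7]
width: 0.088
time_s: 6.7
tool_pos: [502.3, -121.7, 95.5]
orientation: [-0.031, 0.707, 0.03, 0.706]
wrist_force: [-0.4, 0.7, -1.6]
width: 0.088
[ 502.27771828 -121.72995721   95.53588975] [-0.38535611  0.74872767 -1.63145079] [-0.03564863  0.11728449 -0.01155559]
```

```bash
python3 -m handwheel '[{"travel":[0,0,-0.002],"rotation":[0,0,0]},{"travel":[0,0,-0.004],"rotation":[0,0,0]},{"travel":[0,0,-0.006],"rotation":[0,0,0]},{"travel":[0,0,-0.006],"rotation":[0,0,0]}]'
python3 -m handwheel '[{"travel":[0,0,-0.002],"rotation":[0,0,0]},{"travel":[0,0,-0.004],"rotation":[0,0,0]},{"travel":[0,0,-0.006],"rotation":[0,0,0]},{"travel":[0,0,-0.006],"rotation":[0,0,0]}]'
python3 -c "
from cell import bot
s=bot.read_state();print(s['tool_pos'],s['wrist_force'],s['ft_torque'])"
```

```text
time_s: 7.1
tool_pos: [502.1, -121.7, 89.2]
orientation: [-0.031, 0.707, 0.03, 0.706]
wrist_force: [-0.7, -0.8, -1.6]
width: 0.093
time_s: 7.5
tool_pos: [502.1, -121.7, 82.9]
orientation: [-0.031, 0.707, 0.03, 0.706]
wrist_force: [-0.9, 0.0, -1.7]
width: 0.092
[ 502.05346917 -121.70884576   82.93577006] [-0.93334628  0.0139539  -1.67959455] [-0.15580638  0.24040166 -0.00632285]
```

```bash
python3 -m handwheel '[{"travel":[0,0,-0.002],"rotation":[0,0,0]},{"travel":[0,0,-0.004],"rotation":[0,0,0]},{"travel":[0,0,-0.006],"rotation":[0,0,0]},{"travel":[0,0,-0.006],"rotation":[0,0,0]}]'
python3 -m handwheel '[{"travel":[0,0,-0.0005],"rotation":[0,0,0]},{"travel":[0,0,-0.001],"rotation":[0,0,0]},{"travel":[0,0,-0.0015],"rotation":[0,0,0]},{"travel":[0,0,-0.0015],"rotation":[0,0,0]}]'
python3 -m handwheel '[{"travel":[0,0,-0.0005],"rotation":[0,0,0]},{"travel":[0,0,-0.001],"rotation":[0,0,0]},{"travel":[0,0,-0.001],"rotation":[0,0,0]}]'
```

```text
time_s: 7.9
tool_pos: [502.0, -121.6, 76.6]
orientation: [-0.031, 0.707, 0.031, 0.706]
wrist_force: [-1.0, -0.5, -2.0]
width: 0.09
time_s: 8.3
tool_pos: [502.0, -121.7, 75.1]
orientation: [-0.031, 0.707, 0.031, 0.706]
wrist_force: [-0.1, -0.7, -1.5]
width: 0.089
time_s: 8.6
tool_pos: [502.1, -121.7, 74.3]
orientation: [-0.031, 0.707, 0.03, 0.706]
wrist_force: [-2.7, -0.3, 3.9]
width: 0.088
```

```bash
python3 -m handwheel '[{"travel":[0,0,-0.0005],"rotation":[0,0,0]},{"travel":[0,0,-0.0005],"rotation":[0,0,0]}]'
python3 -m handwheel '[{"travel":[0,0,-0.001],"rotation":[0,0,0]},{"travel":[0,0,-0.001],"rotation":[0,0,0]}]'
```

```text
time_s: 8.8
tool_pos: [502.2, -121.8, 74.1]
orientation: [-0.031, 0.707, 0.03, 0.706]
wrist_force: [-4.3, -0.4, 7.9]
width: 0.089
time_s: 9.0
tool_pos: [502.3, -121.8, 73.7]
orientation: [-0.031, 0.707, 0.031, 0.706]
wrist_force: [-5.7, 0.4, 15.5]
width: 0.086
```

```bash
python3 -m handwheel '[{"travel":[-0.0003,0,-0.0012],"rotation":[0,0,0]},{"travel":[-0.0003,0,-0.0013],"rotation":[0,0,-0.05]},{"travel":[-0.0003,0,-0.0014],"rotation":[0,0,-0.1]},{"travel":[-0.0003,0,-0.0015],"rotation":[0,0,-0.15]},{"travel":[-0.0003,0,-0.0016],"rotation":[0,0,-0.2]},{"travel":[-0.0003,0,-0.0017],"rotation":[0,0,-0.25]},{"travel":[-0.0003,0,-0.0018],"rotation":[0,0,-0.3]}]'
python3 -c "
from cell import bot
s=bot.read_state();print(s['tool_pos'],s['wrist_force'],s['ft_torque'],s['joint_pos'][6])"
```

```text
time_s: 9.7
tool_pos: [502.4, -122.1, 72.9]
orientation: [0.076, 0.703, -0.076, 0.703]
wrist_force: [-8.7, 0.6, 24.5]
width: 0.089
[ 502.39040012 -122.12416432   72.92049902] [-8.69112601  0.55508331 24.5373453 ] [-0.02699781  2.08517355  0.10103479] 1.776394079222216
```

```bash
python3 -m handwheel '[{"travel":[-0.0006,-0.0001,-0.0011],"rotation":[0,0,-0.05]},{"travel":[-0.0006,-0.0001,-0.0012],"rotation":[0,0,-0.1]},{"travel":[-0.0007,-0.0002,-0.0013],"rotation":[0,0,-0.15]},{"travel":[-0.0007,-0.0003,-0.0014],"rotation":[0,0,-0.2]},{"travel":[-0.0008,-0.0003,-0.0015],"rotation":[0,0,-0.25]},{"travel":[-0.0008,-0.0004,-0.0016],"rotation":[0,0,-0.3]},{"travel":[-0.0008,-0.0005,-0.0017],"rotation":[0,0,-0.35]},{"travel":[-0.0009,-0.0005,-0.0018],"rotation":[0,0,-0.4]}]'
python3 -c "
from cell import bot
s=bot.read_state();print(s['tool_pos'],s['wrist_force'],s['ft_torque'],s['joint_pos'][6])"
```

```text
time_s: 10.5
tool_pos: [502.3, -122.7, 72.2]
orientation: [0.215, 0.673, -0.215, 0.674]
wrist_force: [-5.0, 0.4, 22.8]
width: 0.09
[ 502.2571549  -122.74797847   72.16944068] [-4.98429176  0.43279268 22.76956979] [0.11049111 1.4061585  0.05826643] 1.4437960513945738
```

```bash
python3 -m handwheel '[{"travel":[-0.0005,-0.0001,-0.0011],"rotation":[0,0,-0.05]},{"travel":[-0.0006,-0.0001,-0.0012],"rotation":[0,0,-0.1]},{"travel":[-0.0006,-0.0002,-0.0013],"rotation":[0,0,-0.15]},{"travel":[-0.0007,-0.0002,-0.0014],"rotation":[0,0,-0.2]},{"travel":[-0.0007,-0.0003,-0.0015],"rotation":[0,0,-0.25]},{"travel":[-0.0008,-0.0003,-0.0016],"rotation":[0,0,-0.3]},{"travel":[-0.0009,-0.0004,-0.0017],"rotation":[0,0,-0.35]},{"travel":[-0.0009,-0.0004,-0.0018],"rotation":[0,0,-0.4]},{"travel":[-0.001,-0.0004,-0.0019],"rotation":[0,0,-0.45]},{"travel":[-0.0011,-0.0005,-0.002],"rotation":[0,0,-0.5]}]'
python3 -c "
from cell import bot
s=bot.read_state();print(s['tool_pos'],s['wrist_force'],s['ft_torque'],s['joint_pos'][6])"
```

```text
time_s: 11.5
tool_pos: [501.9, -123.3, 71.2]
orientation: [0.376, 0.598, -0.375, 0.6]
wrist_force: [-5.4, 1.0, 21.9]
width: 0.087
[ 501.92899832 -123.34548703   71.1606449 ] [-5.41055394  0.99963015 21.87806279] [0.2421787  1.26638699 0.10703084] 1.0318102077987978
```

```bash
python3 -m handwheel '[{"travel":[-0.0006,0,-0.0011],"rotation":[0,0,-0.05]},{"travel":[-0.0007,0,-0.0012],"rotation":[0,0,-0.1]},{"travel":[-0.0007,0,-0.0013],"rotation":[0,0,-0.15]},{"travel":[-0.0008,0,-0.0014],"rotation":[0,0,-0.2]},{"travel":[-0.0009,0,-0.0015],"rotation":[0,0,-0.25]},{"travel":[-0.001,0,-0.0016],"rotation":[0,0,-0.3]},{"travel":[-0.001,-0.0001,-0.0017],"rotation":[0,0,-0.35]},{"travel":[-0.0011,-0.0001,-0.0018],"rotation":[0,0,-0.4]},{"travel":[-0.0012,-0.0001,-0.0019],"rotation":[0,0,-0.45]},{"travel":[-0.0013,-0.0001,-0.002],"rotation":[0,0,-0.5]}]'
python3 -m handwheel '[{"travel":[-0.0006,0,-0.0011],"rotation":[0,0,-0.05]},{"travel":[-0.0007,0,-0.0012],"rotation":[0,0,-0.1]},{"travel":[-0.0007,0.0001,-0.0013],"rotation":[0,0,-0.15]},{"travel":[-0.0008,0.0001,-0.0014],"rotation":[0,0,-0.2]},{"travel":[-0.0008,0.0002,-0.0015],"rotation":[0,0,-0.25]},{"travel":[-0.0009,0.0002,-0.0016],"rotation":[0,0,-0.3]}]'
python3 -c "
from cell import bot
s=bot.read_state();print(s['tool_pos'],s['wrist_force'],s['ft_torque'],s['joint_pos'][6])"
```

```text
time_s: 12.5
tool_pos: [501.4, -123.7, 70.1]
orientation: [0.513, 0.485, -0.512, 0.489]
wrist_force: [-4.9, -0.5, 23.0]
width: 0.094
time_s: 13.1
tool_pos: [501.1, -123.9, 69.5]
orientation: [0.581, 0.402, -0.579, 0.406]
wrist_force: [-6.6, 0.1, 23.2]
width: 0.093
[ 501.06921632 -123.85391855   69.47933546] [-6.63826415  0.07183052 23.21194069] [0.03880561 1.74637    0.05195621] 0.37805218726461404
```

```bash
python3 -m handwheel '[{"travel":[-0.0006,0.0001,-0.0011],"rotation":[0,0,-0.05]},{"travel":[-0.0006,0.0001,-0.0012],"rotation":[0,0,-0.1]},{"travel":[-0.0007,0.0002,-0.0013],"rotation":[0,0,-0.15]},{"travel":[-0.0007,0.0002,-0.0014],"rotation":[0,0,-0.2]},{"travel":[-0.0008,0.0003,-0.0015],"rotation":[0,0,-0.25]},{"travel":[-0.0008,0.0003,-0.0016],"rotation":[0,0,-0.3]},{"travel":[-0.0008,0.0004,-0.0017],"rotation":[0,0,-0.35]},{"travel":[-0.0009,0.0004,-0.0018],"rotation":[0,0,-0.4]}]'
python3 -c "
from cell import bot
s=bot.read_state();print(s['tool_pos'],s['wrist_force'],s['ft_torque'],s['joint_pos'][6])"
python3 -m handwheel '[{"travel":[-0.0006,0.0001,-0.0011],"rotation":[0,0,-0.05]},{"travel":[-0.0006,0.0002,-0.0012],"rotation":[0,0,-0.1]},{"travel":[-0.0006,0.0002,-0.0013],"rotation":[0,0,-0.15]},{"travel":[-0.0006,0.0003,-0.0014],"rotation":[0,0,-0.2]},{"travel":[-0.0006,0.0003,-0.0015],"rotation":[0,0,-0.25]},{"travel":[-0.0006,0.0004,-0.0016],"rotation":[0,0,-0.3]}]'
python3 -c "
from cell import bot
s=bot.read_state();print(s['tool_pos'],s['wrist_force'],s['ft_torque'],s['joint_pos'][6])"
```

```text
time_s: 13.9
tool_pos: [501.3, -123.8, 69.2]
orientation: [0.65, 0.278, -0.648, 0.283]
wrist_force: [-7.0, 3.1, 38.2]
width: 0.093
[ 501.27751328 -123.75677304   69.16497344] [-7.02500086  3.1003603  38.17690004] [0.69087411 2.02841716 0.23749261] 0.051221849292197176
time_s: 14.5
tool_pos: [501.8, -123.3, 69.2]
orientation: [0.686, 0.178, -0.682, 0.182]
wrist_force: [-9.6, 5.8, 43.9]
width: 0.091
[ 501.77579896 -123.29955287   69.15654181] [-9.56048729  5.82592309 43.88241429] [1.44408234 2.54312961 0.27857978] -0.19596289686195179
```

Sinking stopped at TCP z = 69.16 while force and torque rose, which points to the collar being seated. I'll relax, release, back off and look.

```bash
python3 -m handwheel '[{"travel":[0,0,0.0005],"rotation":[0,0,0]},{"travel":[0,0,0.001],"rotation":[0,0,0]},{"travel":[0,0,0.001],"rotation":[0,0,0]}]'
python3 -m handwheel '[{"travel":[0,0,0],"rotation":[0,0,0]},{"travel":[0,0,0],"rotation":[0,0,0]},{"travel":[0,0,0],"rotation":[0,0,0]},{"travel":[0,0,0],"rotation":[0,0,0]},{"travel":[0,0,0],"rotation":[0,0,0]},{"travel":[0,0,0],"rotation":[0,0,0]}]' 0.05
python3 -m handwheel '[{"travel":[0,0,0.02],"rotation":[0,0,0]},{"travel":[0,0,0.05],"rotation":[0,0,0]},{"travel":[0,0,0.08],"rotation":[0,0,0]},{"travel":[0.02,0,0.1],"rotation":[0,0,0]},{"travel":[0.05,0,0.1],"rotation":[0,0,0]},{"travel":[0.08,0.03,0.1],"rotation":[0,0,0]},{"travel":[0.1,0.06,0.1],"rotation":[0,0,0]},{"travel":[0.1,0.1,0.1],"rotation":[0,0,0]},{"travel":[0.1,0.1,0.1],"rotation":[0,0,0]}]'
python3 - <<'E'
from cell import bot
from h import *
for n in("scene","top"):
    im=bot.read_camera(n)[:,:,::-1];cv2.imwrite(f"pics/{n}9.png",im)
s=cv2.imread("pics/scene9.png");t=cv2.imread("pics/top9.png")
cv2.imwrite("pics/c5.png",np.hstack([cv2.resize(s[235:335,310:410],(400,400),interpolation=2),cv2.resize(t[190:290,325:425],(400,400),interpolation=2)]))
E
```

```text
time_s: 14.8
tool_pos: [501.6, -123.0, 70.0]
orientation: [0.686, 0.178, -0.682, 0.182]
wrist_force: [-2.6, 2.0, 3.1]
width: 0.088
time_s: 15.4
tool_pos: [501.6, -123.0, 70.0]
orientation: [0.686, 0.178, -0.682, 0.182]
wrist_force: [0.8, -0.5, 0.1]
width: 0.59
time_s: 16.3
tool_pos: [602.3, -17.5, 169.1]
orientation: [0.685, 0.181, -0.682, 0.184]
wrist_force: [0.5, 0.3, -1.2]
width: 0.584
```

View pics/c5.png

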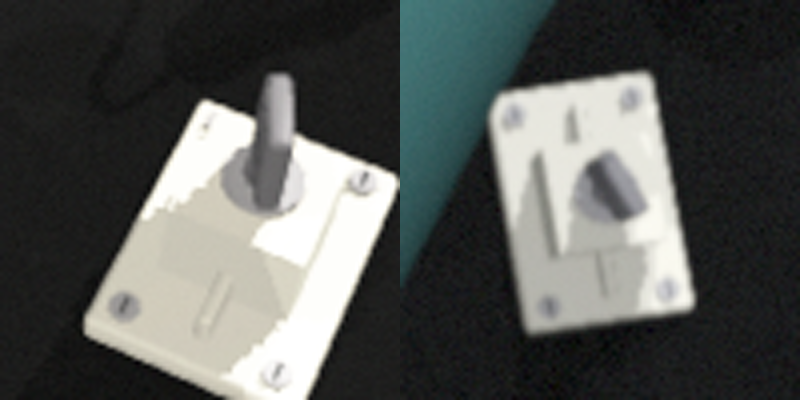

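Both views show the screw upright at the hole centre, with the collar on the boss face and no visible gap. The unloaded sink was 74.4 → 70.0 = 4.4 mm, inside the 4–5.6 mm range. I'll check the bystanders and hand in.

```bash
python3 - <<'E'
from cell import bot
from h import *
for n,bx in(("scene",dict(knob=(255,175,30,25),petri=(235,285,50,50),timer=(330,170,50,40))),("top",dict(knob=(238,198,26,24),petri=(292,280,42,42),timer=(278,128,42,40)))):
    a,b=[cv2.cvtColor(cv2.imread(f"pics/{n}{k}.png"),6).astype(np.float32) for k in(0,9)]
    for k,(x,y,w,h) in bx.items(): print(n,k,cv2.absdiff(a[y:y+h,x:x+w],b[y:y+h,x:x+w]).mean(),cv2.phaseCorrelate(a[y:y+h,x:x+w],b[y:y+h,x:x+w]))
s=bot.read_state();print(s["time_s"],s["wrist_force"],s["dq"].round(3),s["width"])
print(bot.hand_in())
E
```

```text
scene knob 5.192 ((0.03330984612885857, 0.5197407534721172), 1.0061561508178711)
scene petri 5.7696 ((-0.023636990017749326, 0.00679086339081536), 0.9630962926864624)
scene timer 3.8615 ((0.006860153456081264, 0.02554055955923573), 0.9938938724994659)
top knob 59.466347 ((11.478430886956016, 1.3690924180995285), 0.16603853231594887)
top petri 23.391157 ((0.9082609599304838, 0.5367339258713422), 0.6556082471211752)
top timer 81.68988 ((-12.808655964825903, 1.1010375419210305), 0.06309851805369059)
16.4 [ 0.23006472 -1.59491034  0.73336013] [ 0.032 -0.008  0.02   0.01   0.005 -0.002  0.004] 0.5871214147065035
the job is handed in; nothing more can be done
None
```

The job is handed in at 16.4 s of the allowed 72 s. I took the grey wing screw from the rack, stood it in the pilot hole and drove it clockwise without needing a regrip. Then I released it and backed the arm clear.

- **Contact:** The tip touched the bottom of the hole at TCP z = 74.4 mm.
- **Cutting:** I pushed at about 22–26 N, and it sank about 2 mm per rad, as described.
- **Seating:** Sinking stopped after about 2.2 rad. The force then rose to about 44 N and the torque to 0.28 N m. I read this as the collar sitting on the face, with the face rather than the tip taking the extra load. That peak came close to the 45 N limit, and the force at the tip itself cannot be measured.
- **Depth:** From light contact to after I relaxed the push, the screw sank 4.4 mm, inside the expected 4–5.6 mm. I did not measure the collar gap directly; the last pictures show the screw upright with no visible gap.
- **Bystanders:** The scene camera shows no shift in the dish or timer, and at most half a pixel for the knob screw. The top camera's comparison disagreed and is not usable: it gave shifts of 11–13 pixels with almost no match for the knob screw and timer, and about 1 pixel with a partial match for the dish. The arm was probably in that view, but I did not look at the full picture to confirm it.

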